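# Gauge the boards, cradle the 18 mm one

## Task

Three look-alike plywood boards, 12, 18 and 24 mm thick, lean in the brown stands. Pinch them between the fingers where they stand to find the one that is 18 mm thick, and lower that one (no dropping) into the green cradle, flat against its backrest and down on its ledge, then let go. At the end the other two boards must stand in their stands as before, and nothing else on the bench may be pushed about.

Things in the scene. Friction and masses are not known exactly. Their poses are not given: they have to be found in the camera images.
- board_a_mid (a point): Plywood board leaning in a brown stand, 150 x 70 mm, 65 to 200 g; 12, 18 or 24 mm thick (one of each, look-alike, not told which: pinch it). Point: its centre. Axes: x thickness, off the rear face; y width; z lengthwise up, 30 degrees from vertical, top towards the robot. Stand: backrest 65 mm up the slope, 40 mm cheeks, base 170 x 112 mm; the board's upper 85 mm stand free
- board_b_mid (a point): Plywood board leaning in a brown stand, 150 x 70 mm, 65 to 200 g; 12, 18 or 24 mm thick (one of each, look-alike, not told which: pinch it). Point: its centre. Axes: x thickness, off the rear face; y width; z lengthwise up, 30 degrees from vertical, top towards the robot. Stand: backrest 65 mm up the slope, 40 mm cheeks, base 170 x 112 mm; the board's upper 85 mm stand free
- board_c_mid (a point): Plywood board leaning in a brown stand, 150 x 70 mm, 65 to 200 g; 12, 18 or 24 mm thick (one of each, look-alike, not told which: pinch it). Point: its centre. Axes: x thickness, off the rear face; y width; z lengthwise up, 30 degrees from vertical, top towards the robot. Stand: backrest 65 mm up the slope, 40 mm cheeks, base 170 x 112 mm; the board's upper 85 mm stand free
- seat_corner (a point): Middle of the inner corner of the fixed green cradle (base 170 x 112 mm), 30 mm up. Axes: x off the backrest, y across, z up the backrest, which leans 30 degrees, top towards the robot. Backrest 65 mm long; ledge 34 mm deep to a 16 mm lip; cheeks 55 mm high, 92 mm apart. A seated 18 mm board has its centre at x 9, z 75 mm here, y within 11 mm of 0
- glue: Bystander: white glue bottle, 60 mm across, 150 mm tall, beyond the cradle and to one side; origin at the centre of its base
- screwdriver: Bystander: screwdriver lying on the bench between robot and stands, some 200 mm long, about 30 mm high; origin underneath it
- square: Bystander: try square lying flat, blade 170 mm, stock 110 mm, 18 mm high; origin under its stock
- tape: Bystander: yellow tape measure, 70 x 38 x 66 mm high, origin at the centre of its underside
Things that resemble listed ones, but are neither listed nor needed, are in the scene too. What is shaped like the part that bears board_b_mid but orange or red is not meant.

How it is judged (in metres and radians):
On the way, in this order (a step that is already met when the one before it is completed fails the run):
1. a board is held by the fingers, well clear of its place (((distance of board_a_mid from where it was at the start of the episode above 0.08 m and contact force between the fingers and board_a above 0.5 N) or (distance of board_b_mid from where it was at the start of the episode above 0.08 m and contact force between the fingers and board_b above 0.5 N) or (distance of board_c_mid from where it was at the start of the episode above 0.08 m and contact force between the fingers and board_c above 0.5 N))), for 0.2 s.
2. a board, still held by the fingers, is down in the cradle, its foot within 20 mm of the ledge (((x of board_a_mid in the frame of seat_corner between 0.001 and 0.03 m and y of board_a_mid in the frame of seat_corner between -0.02 and 0.02 m and z of board_a_mid in the frame of seat_corner between 0.065 and 0.095 m and contact force between the fingers and board_a above 0.5 N) or (x of board_b_mid in the frame of seat_corner between 0.001 and 0.03 m and y of board_b_mid in the frame of seat_corner between -0.02 and 0.02 m and z of board_b_mid in the frame of seat_corner between 0.065 and 0.095 m and contact force between the fingers and board_b above 0.5 N) or (x of board_c_mid in the frame of seat_corner between 0.001 and 0.03 m and y of board_c_mid in the frame of seat_corner between -0.02 and 0.02 m and z of board_c_mid in the frame of seat_corner between 0.065 and 0.095 m and contact force between the fingers and board_c above 0.5 N))), for 0.1 s.
At the end, for the whole second after the job is handed in: A board rests, released, in the green cradle, its centre 9 mm (within 1.8) off the backrest, as only the 18 mm one's is, its foot within 6 mm of the ledge, square to 5 degrees in slope, 14 in turn. The other two boards are within 20 mm of their starts (((x of board_a_mid in the frame of seat_corner between 0.0072 and 0.0108 m and y of board_a_mid in the frame of seat_corner between -0.016 and 0.016 m and z of board_a_mid in the frame of seat_corner between 0.068 and 0.081 m and angle between the z axis of board_a_mid and the z axis of seat_corner, either way round below 0.1 rad and angle between the y axis of board_a_mid and the y axis of seat_corner, either way round below 0.25 rad and linear speed of board_a below 0.01 m/s and angular speed of board_a below 0.1 rad/s and distance of each of board_b_mid, board_c_mid from where it was at the start of the episode below 0.02 m) or (x of board_b_mid in the frame of seat_corner between 0.0072 and 0.0108 m and y of board_b_mid in the frame of seat_corner between -0.016 and 0.016 m and z of board_b_mid in the frame of seat_corner between 0.068 and 0.081 m and angle between the z axis of board_b_mid and the z axis of seat_corner, either way round below 0.1 rad and angle between the y axis of board_b_mid and the y axis of seat_corner, either way round below 0.25 rad and linear speed of board_b below 0.01 m/s and angular speed of board_b below 0.1 rad/s and distance of each of board_a_mid, board_c_mid from where it was at the start of the episode below 0.02 m) or (x of board_c_mid in the frame of seat_corner between 0.0072 and 0.0108 m and y of board_c_mid in the frame of seat_corner between -0.016 and 0.016 m and z of board_c_mid in the frame of seat_corner between 0.068 and 0.081 m and angle between the z axis of board_c_mid and the z axis of seat_corner, either way round below 0.1 rad and angle between the y axis of board_c_mid and the y axis of seat_corner, either way round below 0.25 rad and linear speed of board_c below 0.01 m/s and angular speed of board_c below 0.1 rad/s and distance of each of board_a_mid, board_b_mid from where it was at the start of the episode below 0.02 m))); the robot touches nothing.
It fails at once if glue bottle, screwdriver, square or tape is shoved more than 40 mm (distance of any of glue, screwdriver, square, tape from where it was at the start of the episode above 0.04 m).
It also fails if it takes over 62 s, if anything falls off the work surface, if the arm or the gripper's body presses on something with over 40 N, if the wrist force passes 120 N, or if a joint passes its speed limit or range.

## Robot

A 6-joint arm with a two-finger parallel gripper is mounted at the origin on the work surface. World frame = base frame: x ahead of the robot, y to its left, z up, the work surface at z = 0. Lengths are in mm, angles in rad, forces in N, time in s.
With the tool pointing down it reaches from about 350 to 725 mm from the base axis. Payload 4.3 kg.
Tool frame: the origin (TCP) lies at the very end of the fingers, on their centre line; the grasp point (between the pads) lies 19 mm behind it (grasp_offset is the distance from the TCP to the grasp point, in mm); z points along the fingers, y is the line along which they close (so a half turn about z gives the same grasp; the last joint's range is limited). The gripper opens to 85 mm and grips with 20 to 120 N. Pads are 22 mm wide; open, the fingers measure 114 mm over their backs; the gripper's body (76 mm by 85 mm) begins 54 mm behind the grasp point. The pads swing forward as they close: fully open they stand 13 mm farther back than shut.
Start: joints at [-1.448, 0.377, 0.081, 1.274, 0, 1.46], TCP at [132.662, -559.524, 231.329] pointing down, gripper open.
Joint ranges: [-2.72, 2.72], [-0.84, 1.66], [-1.02, 1.22], [-1.77, 2.12], [-1.37, 1.28], [-3.14, 3.14]. Speed limits (rad/s): [2.57, 2.57, 3.14, 3.14, 3.14, 3.14].

## Interface

Orientations are given as a rotation vector (axis times angle).
In Python, from rig import * gives the robot as it stands.
- The arm moves only by the shell command python3 -m creep 'ROWS'. ROWS is text: rows parted by semicolons, each of 7 numbers parted by spaces: the turn, a rotation vector about the world's x, y, z in rad, then the shift along the world's x, y, z in m, then the gripper's target within -1 to 1 (fully open at 1, half-way at 0, shut at -1). In form: wx wy wz tx ty tz fingers; .... A call has exactly 10 rows; each row shifts and turns the commanded pose from where the row before left it; what a row does not reach is not made up. A row lasts 1/8 s, in which the tool goes at most 62.5 mm and 10.7 degrees, less where a joint would pass 70% of its speed; a pose out of reach is approached as far as the arm can. A call is refused whole if a number of a shift passes 0.0625 or a number of a turn 0.188, either way. A call with a gripper value outside its range is refused whole. The fingers move at their own pace and stop on an object; the grip force is fixed at half the most. Time passes only in rows, so rows that do not move let the fingers close, or fill a call up. It gives the time, the measured TCP pose, the force, the opening and the grip force at its end, in the units of the state.
- get_obs(): the state, without advancing time (a new reading comes with each control period).
- get_image(name): name is "scene" or "top" or "wrist"; returns (picture, depth): 384x512x3 uint8, blue, green, red; 384x512 float32, mm along the optical axis (not along the pixel's ray), 0 where there is no reading.
- camera_model(name): a dict with "vertical_fov" (degrees; the focal length in pixels is half the picture's height over the tangent of half this angle, whatever the lens; pixels are square), "cx", "cy" (the principal point, pixels), "pose" (4x4, takes a point from camera to world coordinates). Camera axes: x right, y down, z forward; pixel columns grow to the right and rows downward; lengths in mm; the calibration is good to about 2 mm. The wrist camera is an equidistant fisheye: a pixel r from the principal point sees the ray r / f radians off the axis. A picture is of the moment at which its call begins: read the wrist's pose just before it. camera_model takes no time and is no camera call; for the wrist camera it gives the pose at the moment of the call.
- job_done(): hands the job in; it is judged then, once.
The state is a dict: "clock": time; "joint_pos": joint angles; "qvel": joint speeds; "tau": joint torques, N m; "eef_pos": TCP position; "eef_rot": TCP orientation; "ft_force": force on the tool from outside, world axes, zero at the start; "torque": the same for the moment, N m; "gripper_width": finger opening in mm; "gripper_force": force on a finger pad.
Only numpy, scipy, OpenCV 4.12 (cv2) and the standard library are available. Lean on these libraries where they do the work, as an engineer would, in place of code of your own. Each camera call takes 0.05 s, during which the arm holds its last target. There are 200 camera calls.

## Working session

There is one attempt and no reset: what is moved stays moved. The work goes in short steps, Python scripts to look and compute and a shell command to move; the robot and the scene stay as the last step left them, time stands still between calls to the robot, and variables do not carry over. Pictures are saved under pics/ and viewed, at most 10 in all, crops included, and the job is handed in when it is done.

```bash
ls; mkdir -p pics; python3 - <<'E'
from rig import *
import cv2,numpy as np
for n in ("scene","top"):
    p,d=get_image(n); cv2.imwrite(f"pics/{n}0.png",p); np.save(f"pics/{n}0.npy",d)
    m=camera_model(n); print(n,m)
o=get_obs(); print(o)
E
```

```text
pics
scene {'vertical_fov': 51.956620705933446, 'cx': 255.41632025899713, 'cy': 185.53577246452687, 'pose': array([[ 7.38551523e-01,  3.84754100e-01, -5.53629777e-01,
         1.20074826e+03],
       [ 6.74131333e-01, -4.09974912e-01,  6.14383851e-01,
        -7.35121576e+02],
       [ 9.41238648e-03, -8.26973309e-01, -5.62162390e-01,
         7.57480274e+02],
       [ 0.00000000e+00,  0.00000000e+00,  0.00000000e+00,
         1.00000000e+00]])}
top {'vertical_fov': 55.54460982576835, 'cx': 255.6813028271923, 'cy': 187.61984677742277, 'pose': array([[ 2.67651863e-02, -9.80510389e-01,  1.94635564e-01,
         3.37500590e+02],
       [-9.99243408e-01, -2.07463915e-02,  3.28967814e-02,
        -2.66341726e+01],
       [-2.82176503e-02, -1.95368793e-01, -9.80323824e-01,
         1.18066215e+03],
       [ 0.00000000e+00,  0.00000000e+00,  0.00000000e+00,
         1.00000000e+00]])}
{'clock': 0.1, 'joint_pos': array([-1.44829887e+00,  3.77994355e-01,  7.97870423e-02,  1.27442558e+00,
       -2.97454627e-05,  1.46048137e+00]), 'qvel': array([ 0.00018035, -0.00063621,  0.00323559,  0.00075015, -0.00033512,
        0.00029429]), 'tau': array([ 1.92341628e-03, -4.64693642e+01,  2.70582139e+01,  1.20245630e-02,
        1.68052998e-04, -5.58103494e-06]), 'eef_pos': array([ 132.57726388, -558.90257027,  230.4625106 ]), 'eef_rot': array([-3.11850783e+00, -3.64662298e-01,  6.42579509e-05]), 'ft_force': array([ 0.79045916, -1.36360627, -0.23472608]), 'torque': array([-0.0085638 , -0.03662404,  0.01192821]), 'gripper_force': 0.0, 'gripper_width': 85.45575639529902}
```

View pics/scene0.png

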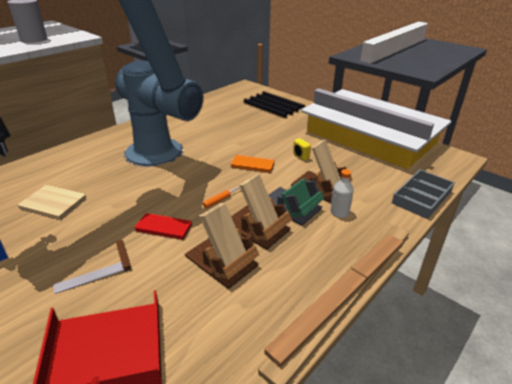

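View pics/top0.png

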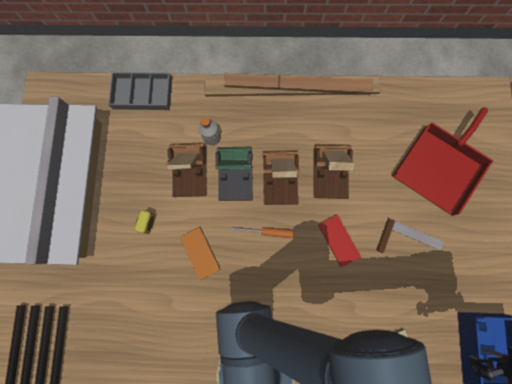

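The boards are at top-view pixels (185,158), (283,167) and (338,158), with the green cradle at (235,160). The red and orange blocks are distractors. Next I fit the planes from depth.

```bash
cat > h.py <<'E'
import numpy as np,cv2
from rig import *
def cloud(n,p,d,m=None):
    m=m or camera_model(n); f=p.shape[0]/2/np.tan(np.radians(m["vertical_fov"])/2)
    v,u=np.mgrid[:p.shape[0],:p.shape[1]].astype(float)
    x,y=(u-m["cx"])/f,(v-m["cy"])/f
    P=np.stack([x*d,y*d,d],-1)
    T=m["pose"]; return P@T[:3,:3].T+T[:3,3]
E
python3 - <<'E'
from h import *
for n in ("scene","top"):
    p=cv2.imread(f"pics/{n}0.png"); d=np.load(f"pics/{n}0.npy"); W=cloud(n,p,d)
    hsv=cv2.cvtColor(p,cv2.COLOR_BGR2HSV)
    for (u,v) in ({"scene":[(222,235),(258,205),(325,168),(300,200),(344,200),(235,258),(100,275)]}[n] if n=="scene" else [(185,158),(283,167),(338,158),(235,157),(235,185),(208,133),(281,190),(300,215),(264,231),(143,221)]):
        print(n,(u,v),W[v,u].round(),hsv[v,u])
    z=W[...,2]; t=W[(z<15)&(z>-15)&(d>0)&(abs(W[...,0]-500)<150)&(abs(W[...,1])<300)]; print("table z",np.median(t[:,2]))
cv2.imwrite("pics/c1.png",cv2.resize(cv2.imread("pics/scene0.png")[130:290,170:370],None,fx=4,fy=3.75,interpolation=cv2.INTER_CUBIC))
cv2.imwrite("pics/c2.png",cv2.resize(cv2.imread("pics/top0.png")[110:240,130:370],None,fx=3.3,fy=3.3,interpolation=cv2.INTER_CUBIC))
E
```

```text
scene (222, 235) [ 651. -246.  113.] [ 17  99 149]
scene (258, 205) [625. -84. 102.] [ 18  96 167]
scene (325, 168) [644. 215.  95.] [ 17  97 160]
scene (300, 200) [650.  81.  43.] [ 75 124  80]
scene (344, 200) [765. 142.  68.] [ 17  16 115]
scene (235, 258) [ 686. -237.   51.] [ 16 107 165]
scene (100, 275) [ 445. -480.    6.] [146  10 185]
table z -0.26881319550187754
top (185, 158) [638. 229. 109.] [ 17  80 105]
top (283, 167) [609. -71. 134.] [ 16  78 102]
top (338, 158) [ 639. -232.  137.] [ 16  81 101]
top (235, 157) [665.  82.  37.] [71 77 99]
top (235, 185) [576.  80.  16.] [150   7  75]
top (208, 133) [721. 163. 105.] [ 20  11 144]
top (281, 190) [563. -70.  13.] [ 11 127  84]
top (300, 215) [ 484. -133.    1.] [ 16  97 139]
top (264, 231) [428. -18.  23.] [ 13 167 171]
top (143, 221) [447. 357.  63.] [ 30 137 175]
table z 2.3101365518027706
```

View pics/c1.png

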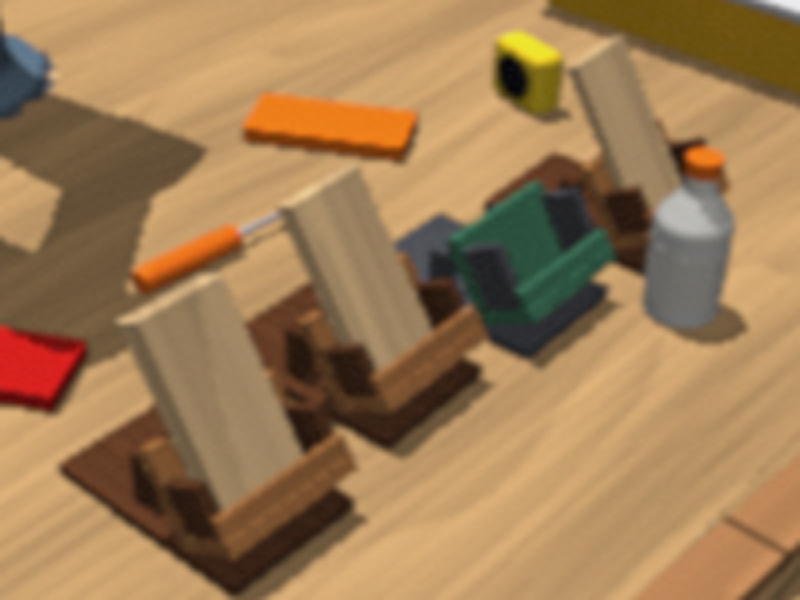

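View pics/c2.png

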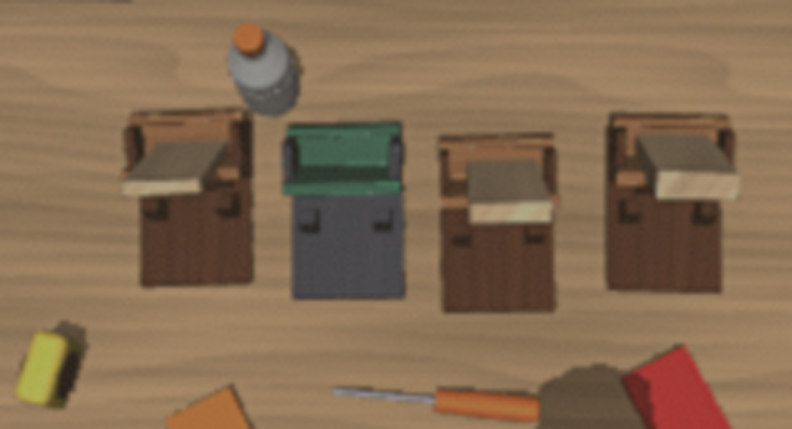

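The crops show that each board faces away from the robot, with its light end grain at the top. The left board looks thinnest and the right one thickest. I'll fit planes for all three and for the cradle.

```bash
cat > fit.py <<'E'
from h import *
S30,C30=.5,np.sqrt(3)/2
pc={}
for n in ("scene","top"):
    p=cv2.imread(f"pics/{n}0.png"); d=np.load(f"pics/{n}0.npy"); W=cloud(n,p,d); pc[n]=(p,d,W,cv2.cvtColor(p,cv2.COLOR_BGR2HSV))
def plane(P,it=400,t=2.,nref=None):
    rng=np.random.default_rng(0);best=None
    for _ in range(it):
        a,b,c=P[rng.choice(len(P),3,False)]; n=np.cross(b-a,c-a); l=np.linalg.norm(n)
        if l<1:continue
        n/=l
        if n@nref<0:n=-n
        if n@nref<.97:continue
        i=abs((P-a)@n)<t
        if best is None or i.sum()>best.sum():best=i
    for _ in range(3):
        Q=P[best];c=Q.mean(0);n=np.linalg.svd(Q-c)[2][2];n*=np.sign(n@nref);best=abs((P-c)@n)<t
    return n,c,P[best]
if __name__=="__main__":
    nr=np.array([C30,0,S30])
    for name,(x,y) in dict(A=(640,225),B=(620,-72),C=(645,-235)).items():
        for cam in pc:
            p,d,W,h=pc[cam]
            m=(d>0)&(abs(W[...,0]-x)<75)&(abs(W[...,1]-y)<65)&(W[...,2]>75)&(W[...,2]<185)&(h[...,1]<115)
            P=W[m]; n,c,Q=plane(P,nref=nr)
            zz=np.array([-S30,0,C30]); 
            yy=Q[:,1]; s=Q@zz
            top=Q[s>np.percentile(s,97)].mean(0)
            off=n@c
            # other points (end grain) behind the face
            r=(P-c)@n; 
            print(name,cam,len(Q),"n",n.round(3),"tilt",np.degrees(np.arcsin(n[2])).round(1),"yaw",np.degrees(np.arctan2(n[1],n[0])).round(1),"c",c.round(1),"y pct",np.percentile(yy,[1,50,99]).round(),"s max",np.percentile(s,99.5).round(1),"r min",np.percentile(r,[.5,2,5]).round(1),"nr.c",(c@nr).round(1))
    for cam in pc:
        p,d,W,h=pc[cam]
        m=(d>0)&(abs(W[...,0]-650)<110)&(abs(W[...,1]-82)<75)&(h[...,0]>60)&(h[...,0]<95)&(h[...,1]>60)&(W[...,2]>20)
        P=W[m];n,c,Q=plane(P,nref=nr)
        print("cradle",cam,len(P),len(Q),n.round(3),"c",c.round(1),"nr.c",(c@nr).round(1),"ylim",np.percentile(Q[:,1],[1,99]).round(),"s",np.percentile(Q@np.array([-S30,0,C30]),[1,99]).round(1),"all x",np.percentile(P,[1,99],axis=0).round(0).tolist())
        r=(P-c)@n; s=P@np.array([-S30,0,C30]); print(np.histogram(r,bins=np.arange(-20,60,4)))
        L=P[(r>6)&(r<30)]; print("ledge/lip s",np.percentile(L@np.array([-S30,0,C30]),[5,25,50,75,95]).round(1))
E
python3 fit.py
```

```text
A scene 353 n [0.862 0.054 0.504] tilt 30.3 yaw 3.6 c [628.2 231.5 120.4] y pct [197. 230. 269.] s max -158.8 r min [-11.4 -10.1  -8.1] nr.c 604.2
A top 226 n [0.859 0.05  0.51 ] tilt 30.6 yaw 3.3 c [626.5 234.9 126.2] y pct [200. 235. 268.] s max -153.6 r min [-23.8 -12.6 -10.7] nr.c 605.6
B scene 597 n [0.862 0.036 0.506] tilt 30.4 yaw 2.4 c [614.8 -74.6 122. ] y pct [-108.  -75.  -39.] s max -149.0 r min [-16.3 -13.9 -11.9] nr.c 593.5
B top 251 n [0.86  0.038 0.509] tilt 30.6 yaw 2.5 c [612.6 -71.5 128.1] y pct [-106.  -72.  -38.] s max -143.7 r min [-27.1 -18.  -16.3] nr.c 594.6
C scene 898 n [0.863 0.    0.506] tilt 30.4 yaw 0.0 c [ 644.4 -237.3  124.6] y pct [-271. -238. -202.] s max -160.6 r min [-22.1 -19.6 -16.2] nr.c 620.3
C top 241 n [ 0.862 -0.001  0.508] tilt 30.5 yaw -0.1 c [ 642.6 -233.5  129.7] y pct [-268. -234. -199.] s max -155.4 r min [-24.8 -22.7 -20.7] nr.c 621.3
cradle scene 713 283 [0.868 0.029 0.496] c [638.8  89.8  60. ] nr.c 583.3 ylim [ 26. 131.] s [-305.3 -237.9] all x [[619.0, 26.0, 26.0], [700.0, 134.0, 86.0]]
(array([  0,   1,  12,  35, 182, 183,  10,   5,   5,   5,   4,   8,   3,
        16,  33, 185,  25,   0,   0]), array([-20, -16, -12,  -8,  -4,   0,   4,   8,  12,  16,  20,  24,  28,
        32,  36,  40,  44,  48,  52,  56]))
ledge/lip s [-315.2 -312.1 -309.  -304.5 -290.2]
cradle top 466 82 [0.752 0.017 0.66 ] c [643.1  84.   62.3] nr.c 588.1 ylim [ 32. 133.] s [-306.5 -232.5] all x [[615.0, 32.0, 30.0], [687.0, 133.0, 90.0]]
(array([ 0,  1, 21, 70, 76, 77, 33, 31, 40, 32,  4,  4, 44, 33,  0,  0,  0,
        0,  0]), array([-20, -16, -12,  -8,  -4,   0,   4,   8,  12,  16,  20,  24,  28,
        32,  36,  40,  44,  48,  52,  56]))
ledge/lip s [-304.6 -302.1 -300.  -297.4 -284.6]
```

```bash
cat > go.py <<'E'
# python3 go.py x y z yaw_deg : remaining shift (m) and turn (world rotvec) to TCP pose with fingers down the 30 deg slope
import sys
from h import *
from scipy.spatial.transform import Rotation as Ro
def target(yaw):
    c,s=np.cos(np.radians(yaw)),np.sin(np.radians(yaw)); C=np.sqrt(.75)
    n=np.array([C*c,C*s,.5]); z=np.array([.5*c,.5*s,-C]); return np.c_[np.cross(n,z),n,z]
x,y,z,yaw=map(float,sys.argv[1:5]); o=get_obs(); R=Ro.from_rotvec(o["eef_rot"]).as_matrix()
print("t",o["clock"],"tcp",o["eef_pos"].round(1),"shift",((np.array([x,y,z])-o["eef_pos"])/1000).round(4),"turn",Ro.from_matrix(target(yaw)@R.T).as_rotvec().round(4),"w",round(o["gripper_width"],2),"F",o["ft_force"].round(1),"gf",o["gripper_force"],"q",o["joint_pos"].round(2))
E
python3 -m creep '0 0 .138 .040 .046 .002 1;0 0 .138 .040 .046 .002 1;0 0 .138 .040 .046 .002 1;0 0 .138 .040 .046 .002 1;0 0 .138 .040 .046 .002 1;0 0 .138 .040 .046 .002 1;0 0 .138 .040 .046 .002 1;0 0 .138 .040 .046 .002 1;0 0 .138 .040 .046 .002 1;0 0 .138 .040 .046 .002 1'
python3 go.py 552 -76 214 2.4
```

```text
clock: 1.35
eef_pos: [533.5, -97.7, 251.1]
eef_rot: [-2.169, -2.273, 0.001]
ft_force: [0.5, -1.0, 0.5]
gripper_width: 85.4
gripper_force: 0.0
t 1.35 tcp [533.5 -97.7 251.1] shift [ 0.0185  0.0217 -0.0371] turn [ 0.0233 -0.5235 -0.0046] w 85.37 F [ 0.5 -1.   0.5] gf 0.0 q [-0.3   0.31  0.03  1.3  -0.    1.23]
```

```bash
python3 -m creep '.006 -.131 -.001 .005 .006 -.005 1;.006 -.131 -.001 .005 .006 -.005 1;.006 -.131 -.001 .005 .006 -.005 1;.006 -.131 -.001 .004 .004 -.008 1;0 0 0 0 0 -.014 1;0 0 0 0 0 0 1;0 0 0 0 0 0 1;0 0 0 0 0 0 1;0 0 0 0 0 0 1;0 0 0 0 0 0 1'
python3 go.py 552 -76 214 2.4; python3 - <<'E'
from h import *
p,d=get_image("wrist"); print(camera_model("wrist")); cv2.imwrite("pics/w1.png",p)
E
```

```text
clock: 2.6
eef_pos: [552.0, -77.6, 214.7]
eef_rot: [1.894, 1.967, 0.531]
ft_force: [-0.5, 0.3, -0.3]
gripper_width: 85.4
gripper_force: 0.0
t 2.6 tcp [552.  -77.6 214.7] shift [-0.      0.0016 -0.0007] turn [-0.0028  0.0013  0.0031] w 85.37 F [-0.5  0.3 -0.3] gf 0.0 q [-0.37 -0.05 -0.63  0.5   0.2   1.22]
{'vertical_fov': 65.70646984690485, 'cx': 255.23361172661586, 'cy': 192.92438210708949, 'pose': array([[ 8.64737320e-01, -1.03577891e-01,  4.91427500e-01,
         4.76882732e+02],
       [ 3.21721506e-02, -9.65067591e-01, -2.60018262e-01,
        -8.92742472e+00],
       [ 5.01192897e-01,  2.40657775e-01, -8.31197639e-01,
         3.37468351e+02],
       [ 0.00000000e+00,  0.00000000e+00,  0.00000000e+00,
         1.00000000e+00]])}
```

View pics/w1.png

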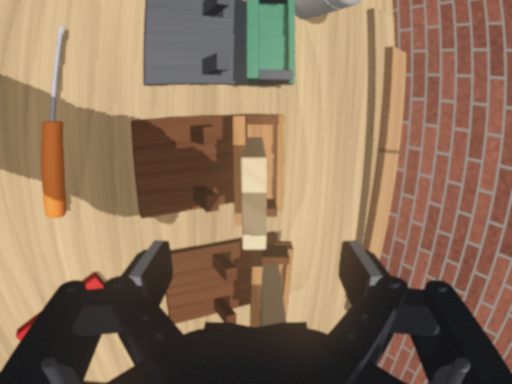

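The wrist view shows B's end face at columns 242–267 and rows 157–248, midway between the fingers and square to them. Its computed centre agrees within about 3 mm, so I descend along the slope.

```bash
python3 -m creep '-.0028 .0013 .0031 .011 .0008 -.019 1;0 0 0 .011 .001 -.019 1;0 0 0 .011 .001 -.019 1;0 0 0 .011 .001 -.019 1;0 0 0 .011 .001 -.019 1;0 0 0 0 0 0 1;0 0 0 0 0 0 1;0 0 0 0 0 0 1;0 0 0 0 0 0 1;0 0 0 0 0 0 1'
python3 go.py 607 -73 118.6 2.4; python3 - <<'E'
from h import *
p,d=get_image("wrist"); print(camera_model("wrist")["pose"].round(3).tolist()); cv2.imwrite("pics/w2.png",p)
E
```

```text
clock: 3.9
eef_pos: [606.8, -72.8, 119.9]
eef_rot: [1.89, 1.971, 0.528]
ft_force: [0.6, 0.0, -0.1]
gripper_width: 85.4
gripper_force: 0.0
t 3.9 tcp [606.8 -72.8 119.9] shift [ 0.0002 -0.0002 -0.0013] turn [0.     0.0004 0.0001] w 85.37 F [ 0.6  0.  -0.1] gf 0.0 q [-0.31  0.16 -0.69  0.22  0.17  1.26]
[[0.865, -0.1, 0.491, 531.642], [0.036, -0.965, -0.261, -4.011], [0.5, 0.244, -0.831, 242.521], [0.0, 0.0, 0.0, 1.0]]
```

View pics/w2.png

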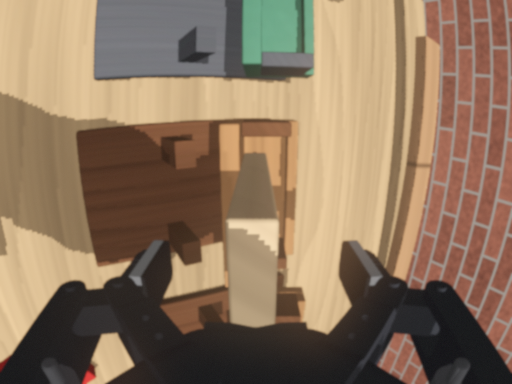

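B stands centred between the fingers, with its end face at columns 228–278, which is about 18 mm at that depth. Now I pinch it.

```bash
python3 -m creep '0 0 0 0 0 0 -1;0 0 0 0 0 0 -1;0 0 0 0 0 0 -1;0 0 0 0 0 0 -1;0 0 0 0 0 0 -1;0 0 0 0 0 0 -1;0 0 0 0 0 0 -1;0 0 0 0 0 0 -1;0 0 0 0 0 0 -1;0 0 0 0 0 0 -1'
python3 go.py 607 -73 118.6 2.4
```

```text
clock: 5.2
eef_pos: [606.7, -72.8, 119.4]
eef_rot: [1.89, 1.971, 0.528]
ft_force: [-3.2, -0.8, 2.8]
gripper_width: 17.3
gripper_force: 58.9
t 5.2 tcp [606.7 -72.8 119.4] shift [ 0.0003 -0.0002 -0.0008] turn [-0.     -0.0002  0.0002] w 17.33 F [-3.2 -0.8  2.8] gf 58.89142870903015 q [-0.31  0.16 -0.69  0.22  0.17  1.26]
```

It reads 17.3 mm, so B is the 18 mm board. I lift it up the slope, shift towards the cradle and look from near.

```bash
python3 -m creep '0 0 0 -.005 0 .0087 -1;0 0 0 -.010 0 .0173 -1;0 0 0 -.015 -.001 .026 -1;0 0 0 -.015 -.001 .026 -1;0 0 0 -.015 0 .026 -1;0 0 0 0 .015 0 -1;0 0 0 0 .030 0 -1;0 0 0 0 .030 0 -1;0 0 0 0 .015 0 -1;0 0 0 0 0 0 -1'
python3 go.py 607 -73 118.6 2.4; python3 - <<'E'
from h import *
m=camera_model("wrist");p,d=get_image("wrist"); cv2.imwrite("pics/w3.png",p); np.save("pics/w3.npy",d); np.save("pics/w3pose.npy",m["pose"])
E
```

```text
clock: 6.45
eef_pos: [545.5, 17.2, 221.6]
eef_rot: [1.89, 1.976, 0.527]
ft_force: [-0.9, -0.4, -1.2]
gripper_width: 17.1
gripper_force: 59.4
t 6.45 tcp [545.5  17.2 221.6] shift [ 0.0615 -0.0902 -0.103 ] turn [-0.0006 -0.0031 -0.0028] w 17.09 F [-0.9 -0.4 -1.2] gf 59.42648470401764 q [-0.14 -0.09 -0.66  0.49  0.09  1.41]
```

View pics/w3.png

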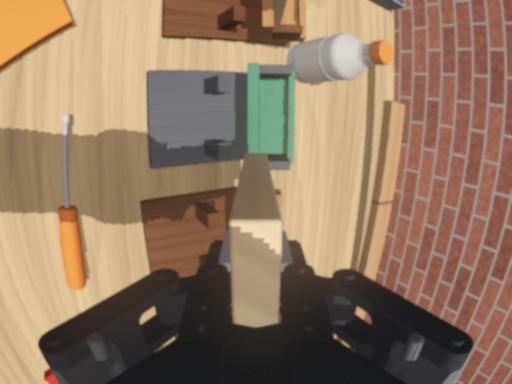

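The board is held straight: its top end is at columns 232–280 and its foot near (255,153). The cradle's green channel runs over columns 248–293, rows 65–165. I measure the cradle from this depth image, and the board in the same frame.

```bash
cat > wr.py <<'E'
from h import *
def wcloud(p,d,pose,m):
    f=192/np.tan(np.radians(m["vertical_fov"])/2); v,u=np.mgrid[:384,:512].astype(float)
    a,b=u-m["cx"],v-m["cy"]; r=np.hypot(a,b)+1e-9; k=np.tan(r/f)/r
    P=np.stack([a*k*d,b*k*d,d],-1); return P@pose[:3,:3].T+pose[:3,3]
E
python3 - <<'E'
from wr import *; from fit import plane,pc
p=cv2.imread("pics/w3.png");d=np.load("pics/w3.npy");W=wcloud(p,d,np.load("pics/w3pose.npy"),camera_model("wrist"))
h=cv2.cvtColor(p,cv2.COLOR_BGR2HSV)
S,C=.5,np.sqrt(.75)
def ana(W,h,d,tag):
    m=(d>0)&(abs(W[...,0]-650)<110)&(abs(W[...,1]-82)<75)&(h[...,0]>60)&(h[...,0]<95)&(h[...,1]>60)&(W[...,2]>18)
    P=W[m]; n=np.array([C,0,S]);z=np.array([-S,0,C])
    r=P@n;s=P@z
    H,rx,sx=np.histogram2d(r,s,bins=[np.arange(560,640,4),np.arange(-330,-220,8)])
    print(tag,len(P),"y",np.percentile(P[:,1],[.5,50,99.5]).round(1)); print("s:",sx[:-1]); 
    for i,row in enumerate(H): 
        if row.sum(): print(rx[i],row.astype(int))
ana(W,h,d,"wrist")
for c in pc: ana(pc[c][2],pc[c][3],pc[c][1],c)
for u,v in [(255,170),(255,200),(255,160),(240,270),(272,270),(255,310),(253,100),(253,140),(270,100),(270,140),(289,100),(289,150),(200,150),(120,200)]: print(u,v,W[v,u].round(1))
E
```

```text
wrist 3343 y [ 39.4  88.5 136.5]
s: [-330 -322 -314 -306 -298 -290 -282 -274 -266 -258 -250 -242 -234]
568 [  0   0   0   0   0   0   0   0   0   0   0 146   0]
572 [  0   0   0   0   0   0   0   0   0   0   0 345   0]
576 [  0   0   0   0   0   0   0   0   0   0   0 351   0]
580 [  0   0   0  31   0   0   0   0   0   0   0 228   0]
584 [  0   0   0 236   0   0   0   0   0   0   0   0   0]
588 [  0   0   0 238   0   0   0   0   0   0   0   0   0]
592 [  0   0   0 238   0   0   0   0   0   0   0   0   0]
596 [  0   0   0 242   0   0   0   0   0   0   0   0   0]
600 [  0   0   0 249   0   0   0   0   0   0   0   0   0]
604 [  0   0   0 240   0   0   0   0   0   0   0   0   0]
608 [  0   0   0 240   0   0   0   0   0   0   0   0   0]
612 [  0   0   0 132   0  17   1   0   0   1   0   0   0]
616 [  0   0   0   0   0 220   0   0   0   0   0   0   0]
620 [  0   0   0   0   0 188   0   0   0   0   0   0   0]
scene 714 y [ 25.2  82.6 136.4]
s: [-330 -322 -314 -306 -298 -290 -282 -274 -266 -258 -250 -242 -234]
572 [0 0 0 0 0 0 0 0 2 1 1 5 0]
576 [ 0  0  0  1  3  6  4  3  2  4  4 11  0]
580 [ 
[... 902 characters left out ...]
  0  0  0  0  0  0]
604 [ 0  0  1 33  4  0  0  0  0  0  0  0  0]
608 [ 0  0  1 28  5  0  0  0  0  0  0  0  0]
612 [ 0  0  0 26  3  0  0  0  0  0  0  0  0]
616 [0 0 0 0 0 2 0 0 0 0 0 0 0]
620 [ 0  0  0  0  4 33  5  0  0  0  0  0  0]
624 [ 0  0  0  0  0 28  4  0  0  0  0  0  0]
628 [0 0 0 0 0 5 0 0 0 0 0 0 0]
255 170 [555.6  54.1 198.8]
255 200 [527.7  52.6 247.6]
255 160 [574.   54.3 166.7]
240 270 [513.2  33.  263.9]
272 270 [523.6  32.8 268.5]
255 310 [518.4  15.4 266.7]
253 100 [617.6 100.7  82.9]
253 140 [619.3  60.2  83.1]
270 100 [668.3 104.9  35. ]
270 140 [470.6  85.6 344.7]
289 100 [678.8 105.3  59.7]
289 150 [681.5  45.9  61.2]
200 150 [588.   42.7  12.1]
120 200 [491.  -12.1  -1. ]
```

```bash
python3 - <<'E'
from wr import *
p=cv2.imread("pics/w3.png");d=np.load("pics/w3.npy");W=wcloud(p,d,np.load("pics/w3pose.npy"),camera_model("wrist"))
h=cv2.cvtColor(p,cv2.COLOR_BGR2HSV);S,C=.5,np.sqrt(.75);n=np.array([C,0,S]);z=np.array([-S,0,C])
m=(d>0)&(abs(W[...,0]-650)<110)&(abs(W[...,1]-82)<75)&(h[...,0]>60)&(h[...,0]<95)&(h[...,1]>60)&(W[...,2]>18)
P=W[m];r,s,y=P@n,P@z,P[:,1]
for k,q in (("backtop",(s>-250)),("ledge",(s<-295)),("lip",(s>-295)&(s<-280))):
    print(k,"s",np.percentile(s[q],[5,50,95]).round(1))
    for a in range(30,140,10):
        e=q&(y>=a)&(y<a+10)
        if e.sum()>5: print("  y",a,e.sum(),"r",np.percentile(r[e],[1,99]).round(1),"s",np.median(s[e]).round(1))
# board: points near held board
Q=W[150:325,225:285].reshape(-1,3); Q=Q[(d[150:325,225:285].ravel()>0)]
tcp=np.array([545.5,17.2,221.6]); a=np.radians(2.4); nb=np.array([C*np.cos(a),C*np.sin(a),.5]);zb=np.array([-.5*np.cos(a),-.5*np.sin(a),C]);yb=np.cross(zb,nb)
L=(Q-tcp)@np.c_[nb,yb,zb]
e=(L[:,2]>40)&(L[:,2]<65)&(abs(L[:,0])<15); print("end z",np.percentile(L[e,2],[5,50,95]).round(1),"x",np.percentile(L[e,0],[1,50,99]).round(1),"y",np.percentile(L[e,1],[1,99]).round(1))
f=(L[:,2]<40)&(L[:,2]>-110)&(abs(L[:,0])<15)&(abs(L[:,1]-36)<8)
for b in range(-110,50,20):
    g=f&(L[:,2]>=b)&(L[:,2]<b+20)
    if g.sum()>3: print(b,g.sum(),"x",np.percentile(L[g,0],[2,98]).round(1),"y",np.median(L[g,1]).round(1),"zmin",L[g,2].min().round(1))
E
```

```text
backtop s [-238.8 -237.4 -236. ]
  y 40 16 r [573.2 583.2] s -237.9
  y 50 116 r [571.8 583.3] s -238.1
  y 60 117 r [571.5 582.9] s -238.0
  y 70 118 r [571.2 582.5] s -237.6
  y 80 122 r [570.8 582.6] s -237.6
  y 90 130 r [570.4 582.7] s -237.5
  y 100 127 r [570.1 582.3] s -237.1
  y 110 127 r [569.7 581.9] s -236.9
  y 120 118 r [569.5 581.5] s -236.9
  y 130 79 r [571.  580.1] s -236.7
ledge s [-304.  -302.5 -300.9]
  y 30 14 r [595.6 611.4] s -303.0
  y 40 185 r [585.1 614.8] s -303.1
  y 50 202 r [584.7 614.5] s -303.2
  y 60 206 r [584.3 615.2] s -302.9
  y 70 203 r [584.  614.3] s -302.6
  y 80 208 r [583.6 614.2] s -302.5
  y 90 193 r [584.3 612.5] s -302.2
  y 100 199 r [584.  613.1] s -302.1
  y 110 200 r [583.5 612.8] s -301.9
  y 120 204 r [583.2 613.5] s -301.7
  y 130 32 r [583.4 611.7] s -301.2
lip s [-287.8 -286.4 -284.8]
  y 30 14 r [619.8 623.8] s -287.2
  y 40 43 r [618.1 623.4] s -287.0
  y 50 38 r [617.5 622.8] s -287.1
  y 60 43 r [618.2 623.2] s -286.7
  y 70 41 r [617.7 622.8] s -286.7
  y 80 43 r [617.1 622.3] s -286.4
  y 90 42 r [616.7 621.7] s -286.3
  y 100 42 r [616.2 621.2] s -286.2
  y 110 45 r [615.7 621.8] s -285.7
  y 120 42 r [615.4 621.3] s -285.6
  y 130 32 r [615.4 622.1] s -285.8
end z [44.6 51.8 52.9] x [-11.6  -1.    9.7] y [-8.  36.4]
-110 27 x [-9.2  6.8] y 35.9 zmin -95.8
-90 104 x [-9.3  7. ] y 35.9 zmin -89.9
-70 126 x [-9.4  7.2] y 35.9 zmin -70.0
-50 144 x [-9.5  7.3] y 36.0 zmin -50.0
-30 238 x [-9.4  7.3] y 36.4 zmin -29.9
-10 349 x [-9.3  7.3] y 36.3 zmin -10.0
10 524 x [-9.3  7.4] y 36.2 zmin 10.0
30 372 x [-9.3  7.4] y 36.2 zmin 30.0
```

```bash
python3 -m creep '0 -.001 -.0025 .0046 .016 -.0015 -1;0 -.001 -.0025 .0046 .016 -.0015 -1;0 -.001 -.0025 .0045 .016 -.0015 -1;0 0 -.0025 .0045 .0158 -.0015 -1;0 0 0 0 0 0 -1;0 0 0 .008 .0003 -.0139 -1;0 0 0 .008 .0003 -.0139 -1;0 0 0 .008 .0003 -.0139 -1;0 0 0 0 0 0 -1;0 0 0 0 0 0 -1'
python3 go.py 616.1 83 119 2
```

```text
clock: 7.75
eef_pos: [588.8, 79.4, 175.9]
eef_rot: [1.898, 1.958, 0.527]
ft_force: [0.1, 0.7, -1.7]
gripper_width: 17.7
gripper_force: 59.3
t 7.75 tcp [588.8  79.4 175.9] shift [ 0.0273  0.0036 -0.0569] turn [0.     0.0025 0.0039] w 17.71 F [ 0.1  0.7 -1.7] gf 59.30827081203461 q [ 0.03  0.05 -0.65  0.34  0.    1.57]
```

```bash
python3 -m creep '0 .001 .002 .0046 .001 -.0088 -1;0 .001 .002 .0046 .001 -.0088 -1;0 0 0 .0047 .001 -.0088 -1;0 0 0 .0047 .0005 -.0088 -1;0 0 0 .0047 0 -.0088 -1;0 0 0 0 0 0 -1;0 0 0 0 0 0 -1;0 0 0 0 0 0 -1;0 0 0 0 0 0 -1;0 0 0 0 0 0 -1'
python3 go.py 616.1 83 119 2;python3 - <<'E'
from h import *
m=camera_model("wrist");p,d=get_image("wrist"); cv2.imwrite("pics/w4.png",p); np.save("pics/w4.npy",d); np.save("pics/w4pose.npy",m["pose"])
E
```

```text
clock: 9.0
eef_pos: [612.2, 83.5, 131.9]
eef_rot: [1.895, 1.964, 0.527]
ft_force: [0.5, -0.4, -1.0]
gripper_width: 17.4
gripper_force: 59.3
t 9.0 tcp [612.2  83.5 131.9] shift [ 0.0039 -0.0005 -0.0129] turn [-0.0002  0.001  -0.0008] w 17.39 F [ 0.5 -0.4 -1. ] gf 59.332457184791565 q [ 0.03  0.15 -0.67  0.22  0.    1.57]
```

View pics/w4.png

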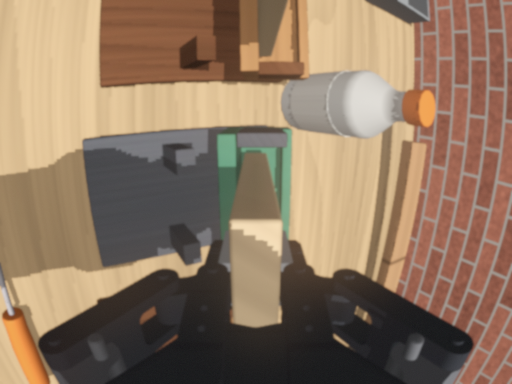

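The board hangs in the green channel beside the backrest with both cheeks clear and no contact force. I lower it the last few millimetres slowly.

```bash
python3 -m creep '0 0 0 .001 0 -.0027 -1;0 0 0 .001 0 -.0026 -1;0 0 0 .001 0 -.0026 -1;0 0 0 .0008 0 -.0026 -1;0 0 0 0 0 0 -1;0 0 0 0 0 0 -1;0 0 0 0 0 0 -1;0 0 0 0 0 0 -1;0 0 0 0 0 0 -1;0 0 0 0 0 0 -1'
python3 go.py 616.1 83 119 2
```

```text
clock: 10.3
eef_pos: [616.0, 83.5, 121.2]
eef_rot: [1.895, 1.964, 0.527]
ft_force: [-0.3, -0.1, -0.8]
gripper_width: 17.6
gripper_force: 59.3
t 10.3 tcp [616.   83.5 121.2] shift [ 0.0001 -0.0005 -0.0022] turn [-0.0001  0.0007 -0.0009] w 17.63 F [-0.3 -0.1 -0.8] gf 59.33268070220947 q [ 0.03  0.17 -0.68  0.2   0.    1.57]
```

```bash
python3 -m creep '0 0 0 .0005 0 -.0009 -1;0 0 0 .0005 0 -.0009 -1;0 0 0 0 0 0 -1;0 0 0 0 0 0 -1;0 0 0 0 0 0 -1;0 0 0 0 0 0 -1;0 0 0 0 0 0 -1;0 0 0 0 0 0 -1;0 0 0 0 0 0 -1;0 0 0 0 0 0 -1'
python3 go.py 616.1 83 119 2
```

```text
clock: 11.55
eef_pos: [616.8, 83.4, 120.0]
eef_rot: [1.895, 1.964, 0.527]
ft_force: [-7.3, -0.9, 6.6]
gripper_width: 17.6
gripper_force: 60.8
t 11.55 tcp [616.8  83.4 120. ] shift [-0.0007 -0.0004 -0.001 ] turn [ 0.0001  0.0011 -0.0007] w 17.57 F [-7.3 -0.9  6.6] gf 60.83892524242401 q [ 0.03  0.18 -0.68  0.19  0.    1.57]
```

The foot is on the ledge, with about 9 N along the slope. I ease off slightly and nudge towards the backrest.

```bash
python3 -m creep '0 0 0 -.0005 0 .0005 -1;0 0 0 -.0006 0 -.0003 -1;0 0 0 -.0006 0 -.0003 -1;0 0 0 0 0 0 -1;0 0 0 0 0 0 -1;0 0 0 0 0 0 -1;0 0 0 0 0 0 -1;0 0 0 0 0 0 -1;0 0 0 0 0 0 -1;0 0 0 0 0 0 -1'
python3 go.py 616.1 83 119 2
```

```text
clock: 12.8
eef_pos: [615.4, 83.5, 119.3]
eef_rot: [1.895, 1.964, 0.527]
ft_force: [1.6, 0.9, -1.0]
gripper_width: 17.5
gripper_force: 59.4
t 12.8 tcp [615.4  83.5 119.3] shift [ 0.0007 -0.0005 -0.0003] turn [-0.0002  0.0009 -0.0009] w 17.55 F [ 1.6  0.9 -1. ] gf 59.42471086978912 q [ 0.03  0.17 -0.68  0.19  0.    1.57]
```

```bash
python3 -m creep '0 0 0 0 0 0 -.5;0 0 0 0 0 0 -.4;0 0 0 0 0 0 -.2;0 0 0 0 0 0 0;0 0 0 0 0 0 .3;0 0 0 0 0 0 .6;0 0 0 0 0 0 1;0 0 0 0 0 0 1;0 0 0 0 0 0 1;0 0 0 0 0 0 1'
python3 go.py 616.1 83 119 2
python3 -m creep '0 0 0 -.005 0 .0087 1;0 0 0 -.010 0 .0173 1;0 0 0 -.015 0 .026 1;0 0 0 -.015 0 .026 1;0 0 0 -.015 0 .026 1;0 0 0 0 -.015 0 1;0 0 0 0 -.03 0 1;0 0 0 0 -.015 0 1;0 0 0 0 0 0 1;0 0 0 0 0 0 1'
python3 - <<'E'
from h import *
m=camera_model("wrist");p,d=get_image("wrist"); cv2.imwrite("pics/w5.png",p); np.save("pics/w5.npy",d); np.save("pics/w5pose.npy",m["pose"])
p,d=get_image("scene"); cv2.imwrite("pics/scene1.png",p); np.save("pics/scene1.npy",d)
from fit import plane
W=cloud("scene",p,d);h=cv2.cvtColor(p,cv2.COLOR_BGR2HSV);S,C=.5,np.sqrt(.75)
for k,x,y in (("A",640,225),("new",630,83),("C",645,-235)):
    q=(d>0)&(abs(W[...,0]-x)<75)&(abs(W[...,1]-y)<55)&(W[...,2]>75)&(W[...,2]<185)&(h[...,1]<115)&(h[...,0]<25)
    n,c,Q=plane(W[q],nref=np.array([C,0,S])); print(k,len(Q),n.round(3),"c",c.round(1),"nr.c",(c@[C,0,S]).round(1),"smax",np.percentile(Q@[-S,0,C],99.5).round(1))
cv2.imwrite("pics/c5.png",cv2.resize(p[120:290,150:390],None,fx=3.3,fy=3.3,interpolation=cv2.INTER_CUBIC))
E
```

```text
clock: 14.05
eef_pos: [615.3, 83.5, 119.2]
eef_rot: [1.895, 1.964, 0.527]
ft_force: [0.1, -0.1, -0.0]
gripper_width: 85.3
gripper_force: 0.0
t 14.05 tcp [615.3  83.5 119.2] shift [ 0.0008 -0.0005 -0.0002] turn [-0.0001  0.0006 -0.0009] w 85.34 F [ 0.1 -0.1 -0. ] gf 0.0 q [ 0.03  0.17 -0.68  0.19  0.    1.57]
clock: 15.3
eef_pos: [555.0, 23.4, 222.5]
eef_rot: [1.896, 1.965, 0.526]
ft_force: [0.4, 0.6, -0.4]
gripper_width: 85.3
gripper_force: 0.0
A 348 [0.862 0.056 0.503] c [628.1 232.4 120.4] nr.c 604.2 smax -159.5
new 451 [0.865 0.03  0.501] c [624.3  81.7 121.9] nr.c 601.6 smax -153.6
C 885 [ 0.864 -0.001  0.503] c [ 644.5 -236.7  124.3] nr.c 620.3 smax -160.9
```

View pics/c5.png

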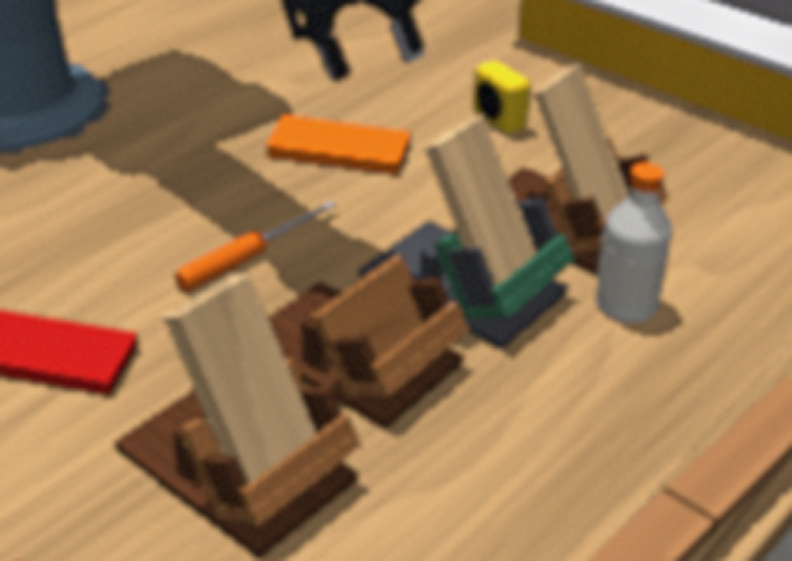

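The board sits flush in the cradle: its front face is 18.3 mm off the backrest, it leans 30°, and its top end is at the expected height. Boards A and C, the glue, the tape and the screwdriver look unmoved. Handing in.

```bash
python3 -c "
from rig import *
print(job_done())"
```

```text
the job is handed in; nothing more can be done
None
```

I handed the job in at about 15 s: board B, which pinched at 17.3 mm and is the 18 mm board, is released flat against the green cradle's backrest and down on its ledge; A and C were left untouched and I pinched only B, since the images already showed A thinner and C thicker.

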